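# Stow the sleeve, then hold the fraction collector's hood at the index

## Robot

A 6-joint arm with a two-finger parallel gripper is mounted at the origin on the work surface. World frame = base frame: x ahead of the robot, y to its left, z up, the work surface at z = 0. Lengths are in m, angles in degrees, forces in N, time in s.
With the tool pointing down it reaches from about 0.375 to 0.975 m from the base axis. Payload 3.8 kg.
Tool frame: the origin (TCP) lies at the very end of the fingers, on their centre line; the grasp point (between the pads) lies 19 mm behind it; z points along the fingers, y is the line along which they close (so a half turn about z gives the same grasp; the last joint's range is limited). The gripper opens to 85 mm and grips with 20 to 120 N. Pads are 22 mm wide; open, the fingers measure 114 mm over their backs; the gripper's body (76 mm by 85 mm) begins 54 mm behind the grasp point. The pads swing forward as they close: fully open they stand 13 mm farther back than shut.
Start: joints at [-67.489, 15.12, 91.902, -0, 72.978, -2.114], TCP at [0.281, -0.614, 0.231] pointing down, gripper open.
Joint ranges: [-150.88, 150.88], [-54.13, 125.18], [17.81, 147.31], [-75.09, 255.09], [0, 152.58], [-146.25, 146.25]. Speed limits (degrees/s): [147.25, 147.25, 180, 180, 180, 180].

## Interface

Orientations are given as [roll, pitch, yaw] about the fixed x, y, z axes, in that order (R = Rz(yaw) Ry(pitch) Rx(roll)).
In Python, from plant import get_state, vision, arm, finder gives the robot as it stands. The module is installed in compiled form; this text tells all that it offers.
- The arm moves only by the shell command python3 -m pendant 'ROWS' [OPENING]. ROWS is JSON, a list of rows, each a list of 4 numbers: the shift along the tool's x, y, z in cm, then the turn about the tool's z in rad. In form: [[x, y, z, roll], ...]. A call has 1 to 10 rows; each row is the pose to reach, as a shift and turn from the pose commanded when the call began, along the tool's axes at that moment; what a row does not reach only later rows make up. A row lasts 1/12 s, in which the tool goes at most 41.7 mm and 7.16 degrees, less where a joint would pass 70% of its speed; a pose out of reach is approached as far as the arm can. A call with a gripper value outside its range is refused whole. OPENING is the gripper's target within -1 to 1 (fully open at 1, half-way at 0, shut at -1), set as the call begins (- or left out, the last holds). The fingers move at their own pace and stop on an object; the grip force is fixed at half the most. Time passes only in rows, so rows that repeat a pose let the fingers close. It gives the time, the measured TCP pose, the force, the opening and the grip force at its end, in the units of the state.
- get_state(): the state, without advancing time (a new reading comes with each control period).
- vision.capture(name): name is "scene" or "top"; returns the picture (400x640x3 uint8, red, green, blue); there is no depth.
- vision.get_calibration(name): a dict with "intrinsics" (3x3 intrinsics, pixels), "extrinsics" (4x4, takes a point from camera to world coordinates). Camera axes: x right, y down, z forward; pixel columns grow to the right and rows downward; lengths in m; the calibration is good to about 2 mm. A picture is of the moment at which its call begins. get_calibration takes no time and is no camera call.
- arm.close_job(): hands the job in; it is judged then, once.
Trained networks look in the newest picture that a camera, given by its name, has taken for a name from the list of things; names that differ only in an ending like _2 or _b are one class to them, and where a whole thing is asked for, a point or a joint stands for the part that bears it (a point fixed in the world has none). Each returns a list of dicts, best first, with "conf" (0 to 1); they miss things now and then, are a little off and sometimes report something else, mostly with a low value. They report only what shows in the picture. A call takes as long as a camera call. They do not tell look-alikes from the thing itself.
- finder.look_for(label, camera): "pixel" ([row, column] in pixels, amid what is visible of it).
- finder.pinpoint(label, camera): "pixel" ([row, column] in pixels: a listed point, or the origin of a listed thing).
The state is a dict: "t": time; "joints": joint angles; "joint_vel": joint speeds; "tau": joint torques, N m; "eef_pos": TCP position; "tool_rot": TCP orientation; "ft_force": force on the tool from outside, world axes, zero at the start; "ft_torque": the same for the moment, N m; "gripper_width": opening from 0.0 (shut) to 1.0 (fully open); "finger_force": force on a finger pad.
Only numpy, scipy, OpenCV 4.12 (cv2) and the standard library are available. Lean on these libraries where they do the work, as an engineer would, in place of code of your own. Each camera call takes 0.05 s, during which the arm holds its last target. There are 200 camera calls.

## Task

Somebody has left a tube-adaptor sleeve standing on the fraction collector's hood: take it to the sizing stand and leave it fully down on the empty pin that its bore fits. Then raise the hood until its lower rim is in line with the pointer of the index I have clamped on the quadrant, and hold it there so that I can reach the tubes; the hood drops when let go, so finish with the robot still holding it steadily at that angle. Leave the index as I set it and disturb nothing else on the bench.

Things in the scene. Friction and masses are not known exactly. Their poses are not given: they have to be found in the camera images.
- sleeve_mid (a point): centre (half-way up) of the loose white plastic adaptor sleeve: a plain tube 28 mm outside diameter, 45 mm tall, through bore 18 mm, 30 g. It starts standing upright on the flat top of the closed hood (130 mm above the bench). Its z axis runs along the bore.
- sleeve: the same sleeve; origin at the centre of its underside, 22.5 mm below point sleeve_mid.
- stand_top (a point): centre of the top face of the sizing stand, a fixed grey plastic plate 230 x 75 x 12 mm lying flat on the bench; its top is 12 mm above the bench. Its x axis runs along the row of three upright steel pins, 75 mm apart (at -75, 0 and +75 mm along x); which pin stands in which place varies.
- pin_thin_foot (a point): foot, on the plate, of the thinnest pin, 11 mm diameter, 57 mm tall; the small sleeve is already on it.
- pin_mid_foot (a point): foot, on the plate (12 mm above the bench), of the middle-sized pin: 15 mm diameter, 57 mm tall, its last 10 mm tapering to 7 mm diameter at the tip; empty. z up.
- pin_thick_foot (a point): foot, on the plate, of the thickest pin: 21 mm diameter, 57 mm tall, its last 10 mm tapering to 13 mm; empty; too thick for the sleeve's bore.
- hood (a joint): angle of the hood in rad: 0 closed (rim level), grows as its front edge is raised, up to 1.3. The hood is a 240 x 240 mm amber acrylic cover, 35 mm deep, 0.4 to 0.65 kg, nearly free on its hinge: let go at any angle, it falls shut.
- hood_handle (a point): middle of the hood's handle: a round steel bar 12 mm thick and 110 mm long, running level along the hood's front edge, bar centre 38 mm in front of it (32 mm clear gap between bar and hood, between two end brackets) and 113 mm above the bench when closed, with 70 mm of free space below the bar. Turns with the hood: y along the bar; x from the front of the hood towards its hinge.
- hood_hinge (a point): middle of the hood's hinge axis, at the rear of the collector (the side away from the robot), 95 mm above the bench. Turns with the hood. The axis is the y axis, level. In this frame the handle bar is at x -278 mm, z +18 mm; the hood's lower rim, with a bright steel trim, lies in the plane z = 0.
- index (a joint): angle of the index in rad, about the same axis and on the same scale as the hood's: the hood is at the mark when joint hood equals joint index. Set by hand between 0.4 and 0.8, it stays there unless knocked.
- index_tip (a point): tip of the index's pointer, a dark steel finger that points towards the hinge, 107 mm from the hinge axis, just outside the hood's left side (+y side). The index is a small clamp with a black thumb screw on an aluminium quarter-arc (quadrant) of 150 mm radius. Its x axis points along the pointer, towards the hinge.
- small_sleeve: bystander: white sleeve 22 mm diameter, 40 mm tall, already on the thinnest pin; origin at the centre of its underside.
- wrench: bystander: steel wrench 150 mm long lying on the bench; origin under its middle.
- column_nut: bystander: turned steel nut 30 mm diameter, 24 mm tall; origin under its centre.
- bottle_a: bystander: glass bottle, blue cap, 72 mm diameter, 150 mm tall; origin under its centre.
- bottle_b: bystander: glass bottle, blue cap, 68 mm diameter, 140 mm tall; origin under its centre.
- beaker: bystander: glass beaker 70 mm diameter, 90 mm tall; origin under its centre.
- tip_box: bystander: box of pipette tips, blue with clear lid, 82 x 120 x 62 mm; origin under its centre.
- pipette: bystander: hand pipette lying on the bench, 220 mm long, 28 mm thick; origin under its middle.
Things that resemble listed ones, but are neither listed nor needed, are in the scene too. What is shaped like the sleeve but pink is not meant.

How it is judged (in metres and radians):
On the way:
1. the sleeve stands fully down on the middle-sized pin, let go (horizontal distance between sleeve_mid and pin_mid_foot below 0.005 m and z of sleeve_mid in the frame of pin_mid_foot below 0.027 m and angle between sleeve_mid's own z axis and vertical below 0.08 rad and contact force between the fingers and sleeve below 0.05 N and value of joint hood below 0.1 rad), for 0.3 s.
At the end, for the whole second after the job is handed in: The sleeve is upright and fully down on the 15 mm pin (within 5 mm of it sideways and in height), not touched; the robot is still holding the hood, at rest, with its rim within 0.07 rad (4 degrees) of the index; the sleeve was stowed before the hood was raised (horizontal distance between sleeve_mid and pin_mid_foot below 0.005 m and z of sleeve_mid in the frame of pin_mid_foot below 0.027 m and angle between sleeve_mid's own z axis and vertical below 0.08 rad and contact force between the fingers and sleeve below 0.05 N and angle between the x axis of hood_hinge and the x axis of index_tip, either way round below 0.07 rad and value of joint hood above 0.3 rad and velocity of joint hood between -0.05 and 0.05 rad/s and contact force between any of the fingers, the arm and hood above 0.5 N); the arm keeps its last pose, push and grip.
It fails at once if the index is knocked from its setting (more than 4 mm) (distance of index_tip from where it was at the start of the episode above 0.004 m).
It fails at once if something else on the bench is moved more than 30 mm (distance of any of small_sleeve, wrench, column_nut, bottle_a, bottle_b, beaker, tip_box, pipette from where it was at the start of the episode above 0.03 m).
It also fails if it takes over 58 s, if anything falls off the work surface, if the arm or the gripper's body presses on something with over 40 N, if the wrist force passes 120 N, or if a joint passes its speed limit or range.

## Working session

There is one attempt and no reset: what is moved stays moved. The work goes in short steps, Python scripts to look and compute and a shell command to move; the robot and the scene stay as the last step left them, time stands still between calls to the robot, and variables do not carry over. Pictures are saved under pics/ and viewed, at most 10 in all, crops included, and the job is handed in when it is done.

```bash
mkdir -p pics; cat > h.py <<'E'
import numpy as np, cv2
from plant import get_state, vision, arm, finder
def cal(c):
    k=vision.get_calibration(c); return np.array(k["intrinsics"]),np.array(k["extrinsics"])
def ray(c,px):
    K,T=cal(c); d=T[:3,:3]@np.linalg.inv(K)@np.array([px[1],px[0],1.]); return T[:3,3],d
def atz(c,px,z):
    o,d=ray(c,px); return o+d*(z-o[2])/d[2]
def proj(c,p):
    K,T=cal(c); q=K@(T[:3,:3].T@(np.asarray(p)-T[:3,3])); return [round(q[1]/q[2],1),round(q[0]/q[2],1)]
def tri(pa,pb):
    A=np.zeros((3,3));b=np.zeros(3)
    for c,p in (("scene",pa),("top",pb)):
        o,d=ray(c,p); d=d/np.linalg.norm(d); M=np.eye(3)-np.outer(d,d); A+=M;b+=M@o
    return np.linalg.solve(A,b)
def save(c,n): 
    im=vision.capture(c); cv2.imwrite("pics/"+n+".png",im[:,:,::-1]); return im
E
python3 - <<'E'
from h import *
np.set_printoptions(precision=4,suppress=True)
a=save("scene","s0");b=save("top","t0")
Z={"sleeve_mid":.1525,"sleeve":.13,"stand_top":.012,"pin_mid_foot":.012,"pin_thick_foot":.012,"pin_thin_foot":.012,"hood_handle":.113,"hood_hinge":.095,"index_tip":None}
for c in("scene","top"):
    print(c,cal(c)[1][:3,3])
    for n,z in Z.items():
        for r in finder.pinpoint(n,c)[:3]:
            print(n,round(r["conf"],2),np.round(r["pixel"],1),atz(c,r["pixel"],z) if z else "")
print(get_state())
E
```

```text
scene [ 0.9427 -0.7196  1.0587]
sleeve_mid 0.7 [272.6 353.8] [ 0.7586 -0.2116  0.1525]
sleeve_mid 0.67 [181.1 358.1] [0.6556 0.0484 0.1525]
sleeve 0.65 [186. 356.] [0.6505 0.0486 0.13  ]
sleeve 0.5 [279.  349.8] [ 0.7526 -0.2184  0.13  ]
stand_top 0.68 [289.9 226.8] [ 0.46   -0.3219  0.012 ]
stand_top 0.47 [119.9 371. ] [0.5365 0.4501 0.012 ]
pin_mid_foot 0.66 [289.6 224.8] [ 0.4549 -0.3235  0.012 ]
pin_thick_foot 0.62 [289.6 252.7] [ 0.5189 -0.292   0.012 ]
pin_thick_foot 0.46 [344.9 313.3] [ 0.7238 -0.3518  0.012 ]
pin_thin_foot 0.47 [285.  198.4] [ 0.3863 -0.3426  0.012 ]
hood_handle 0.95 [149.3 315.4] [0.4787 0.1427 0.113 ]
hood_hinge 0.86 [193.4 398.5] [0.7559 0.1041 0.095 ]
hood_hinge 0.24 [361.4 212.7] [ 0.5671 -0.5067  0.095 ]
index_tip 0.57 [142.  395.3] 
top [0.287  0.005  1.5806]
sleeve_mid 0.55 [159.6 357.5] [ 0.6903 -0.1264  0.1525]
sleeve_mid 0.39 [167.1 305.1] [0.6604 0.0565 0.1525]
sleeve 0.63 [175.  304.9] [0.6375 0.0574 0.13  ]
sleeve 0.47 [159.3 357.6] [ 0.6978 -0.1288  0.13  ]
stand_top 0.57 [231.2 405.8] [ 0.4569 -0.3184  0.012 ]
pin_mid_foot 0.5 [231.5 405.9] [ 
[... 193 characters left out ...]
  0.012 ]
pin_thin_foot 0.72 [157.7 253.4] [0.7314 0.2613 0.012 ]
hood_handle 0.79 [218.3 283.6] [0.4847 0.1293 0.113 ]
hood_hinge 0.15 [253.2 413.7] [ 0.3714 -0.3271  0.095 ]
index_tip 0.63 [158.6 253.4] 
{'t': 1.0, 'joints': array([-67.4877,  15.1191,  91.9007,  -0.0004,  72.977 ,  -2.114 ]), 'joint_vel': array([ 0.0157,  0.0402, -0.0266,  0.1144,  0.0995, -0.0145]), 'tau': array([ -0.0018, -51.5083, -36.7738,  -0.0002,   0.0008,   0.    ]), 'eef_pos': array([ 0.2813, -0.6136,  0.2313]), 'tool_rot': array([179.9968,   0.0005,  24.6264]), 'ft_force': array([-0.7381,  0.1266,  0.7446]), 'ft_torque': array([-0.0473, -0.0242,  0.0298]), 'finger_force': 0.0, 'gripper_width': 0.9995778643906366}
```

View pics/s0.png

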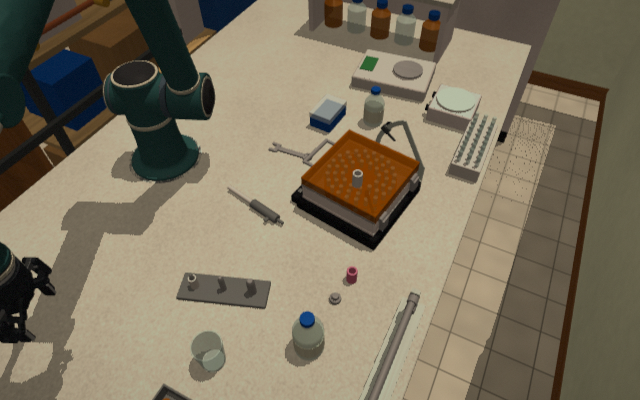

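View pics/t0.png

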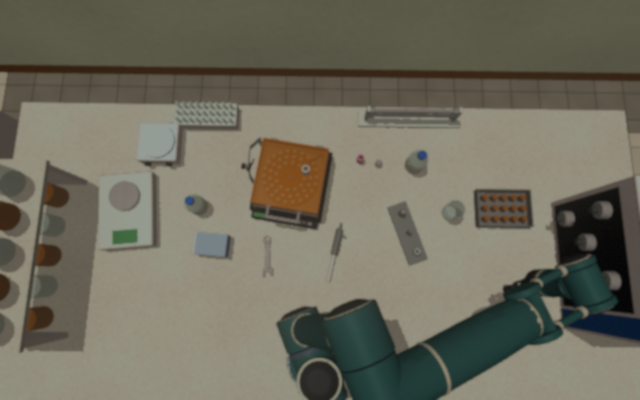

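The scene picture shows the white sleeve on the hood at (178,357), the pink look-alike at (274,352), the stand pins at (281,192), (283,222) and (287,251), and the index near (130,390). The top picture has the sleeve at (169,305), and the pins at (211,402), (232,407) and (251,417).

```bash
python3 - <<'E'
from h import *
np.set_printoptions(precision=4,suppress=True)
a=cv2.imread("pics/s0.png");b=cv2.imread("pics/t0.png")
r=lambda i,f:cv2.resize(i,None,fx=f,fy=f,interpolation=cv2.INTER_CUBIC)
c1=r(a[265:312,170:278],3.7)[:,:400]; c2=r(b[195:270,380:430],4)
c3=r(a[110:190,340:430],4.4); 
C=np.zeros((600,800,3),np.uint8)
C[:c1.shape[0],:400]=c1; C[:c2.shape[0],400:400+c2.shape[1]]=c2; C[180:180+c3.shape[0],:c3.shape[1]]=c3
c4=r(b[130:235,240:340],2.9);C[303:303+290,400:400+c4.shape[1]]=c4[:290]
cv2.imwrite("pics/c0.png",C)
for n,im in(("scene",a),("top",b)):
    hs=cv2.cvtColor(im,cv2.COLOR_BGR2HSV); m=cv2.inRange(hs,(5,170,110),(22,255,255))
    k,l,st,ce=cv2.connectedComponentsWithStats(m); 
    pts=[]
    j=1+np.argmax(st[1:,4]); ct=max(cv2.findContours((l==j).astype(np.uint8),0,2)[0],key=cv2.contourArea)[:,0]
    P=np.array([atz(n,(p[1],p[0]),.13)[:2] for p in ct]).astype(np.float32)
    print(n,st[j],cv2.minAreaRect(P*1000), cv2.boxPoints(cv2.minAreaRect(P*1000)))
for c,p in(("scene",(178,357.5)),("top",(169,305.5))):print(atz(c,p,.1525),atz(c,p,.175))
print(tri((142,395.3),(158.6,253.4)))
E
```

```text
scene [ 308  139  105   78 4138] ((645.0516357421875, 94.05830383300781), (206.37208557128906, 217.3992919921875), 80.84130096435547) [[521.3137   9.4894]
 [735.9414 -25.1139]
 [768.7896 178.6272]
 [554.1619 213.2305]]
top [ 252  140   75   73 3684] ((635.6261596679688, 110.67267608642578), (232.5740509033203, 233.17518615722656), 81.12691497802734) [[502.497   13.7605]
 [732.8817 -22.2059]
 [768.7553 207.5848]
 [538.3707 243.5512]]
[0.6497 0.0579 0.1525] [0.657  0.0386 0.175 ]
[0.6536 0.0549 0.1525] [0.6478 0.0541 0.175 ]
[0.6897 0.239  0.1477]
```

View pics/c0.png

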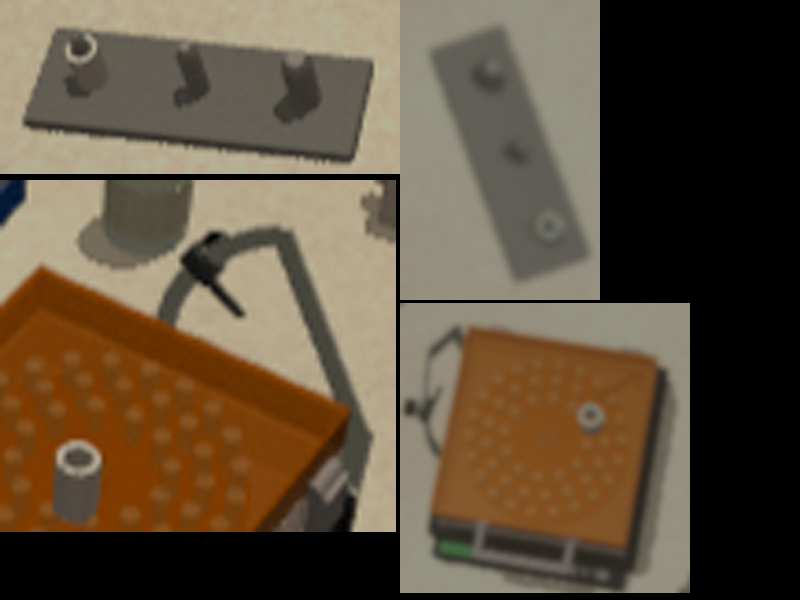

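The crop shows that the middle pin is the thinner empty one, so it is the 15 mm pin and my target. The far-right pin is thicker. The pointer tip is at scene (140.7,395.6).

```bash
cat >> h.py <<'E'
def go(p,yaw):
    s=get_state(); y=np.radians(s["tool_rot"][2]); d=np.asarray(p)-s["eef_pos"]
    x=np.array([np.cos(y),np.sin(y),0]); yy=np.array([np.sin(y),-np.cos(y),0])
    print("rows cm",np.round([100*d@x,100*d@yy,-100*d[2],-np.radians(yaw-s["tool_rot"][2])],2),"n",np.linalg.norm(d)/.0417)
E
python3 - <<'E'
from h import *
np.set_printoptions(precision=4,suppress=True)
print("slv top", atz("scene",(172.5,357.7),.175),atz("top",(168.6,305.9),.175),"bot",atz("scene",(186,356),.13))
# stand outline
a=cv2.imread("pics/s0.png");b=cv2.imread("pics/t0.png")
for n,im,roi in(("scene",a,(265,312,170,278)),("top",b,(195,270,380,432))):
    g=cv2.cvtColor(im,6); m=np.zeros_like(g); r0,r1,c0,c1=roi; m[r0:r1,c0:c1]=(g[r0:r1,c0:c1]<115 if n=="scene" else g[r0:r1,c0:c1]<105)
    m=m.astype(np.uint8); ct=max(cv2.findContours(m,0,2)[0],key=cv2.contourArea)[:,0]
    P=np.array([atz(n,(p[1],p[0]),.012)[:2] for p in ct]).astype(np.float32)*1000
    print(n,cv2.minAreaRect(P))
# pin tips (z=.069) from crop
for i,(x,y) in enumerate([(187,46),(292,58)]): print("scene tip",atz("scene",(265+y/3.7,170+x/3.7),.069))
for x,y in [(117,152),(92,68)]: print("top pin tip?",atz("top",(195+y/4,380+x/4),.069))
go([.652,.055,.30],17)
E
```

```text
slv top [0.6495 0.0568 0.175 ] [0.6493 0.0528 0.175 ] bot [0.6505 0.0486 0.13  ]
scene ((453.20367431640625, -325.9989013671875), (230.23538208007812, 78.32677459716797), 19.610078811645508)
top ((451.142822265625, -321.36297607421875), (223.5480499267578, 70.23783874511719), 19.66468620300293)
scene tip [ 0.453  -0.3219  0.069 ]
scene tip [ 0.5207 -0.2986  0.069 ]
top pin tip? [ 0.4445 -0.3189  0.069 ]
top pin tip? [ 0.5202 -0.2982  0.069 ]
rows cm [ 61.56 -45.33  -6.87   0.13] n 18.407641696257578
```

```bash
python3 -m pendant '[[0,0,-7,0],[0,0,-7,0.09],[61.3,-45.2,-7,0.09],[61.3,-45.2,-7,0.09],[61.3,-45.2,-7,0.09],[61.3,-45.2,-7,0.09],[61.3,-45.2,-7,0.09],[61.3,-45.2,-7,0.09],[61.3,-45.2,-7,0.09],[61.3,-45.2,-7,0.09]]' 1 | tail -3
python3 -c "
from h import *
go([.650,.053,.30],19.6)"
```

```text
ft_force: [0.3, 0.3, -0.5]
gripper_width: 1.001
finger_force: 0.0
rows cm [ 31.92 -28.3    0.16  -0.  ] n 10.22986474739108
```

```bash
python3 -m pendant '[[31,-27.5,0,0],[31,-27.5,0,0],[31,-27.5,0,0],[31,-27.5,0,0],[31,-27.5,0,0],[31,-27.5,0,0],[31,-27.5,0,0],[31,-27.5,0,0],[31,-27.5,0,0],[31,-27.5,0,0]]' | tail -3
python3 -m pendant '[[0,0,0,0],[0,0,0,0],[0,0,0,0]]'
python3 -c "
from h import *
save('scene','s1')
go([.650,.053,.1425],19.6)"
```

```text
ft_force: [0.5, -0.3, -0.1]
gripper_width: 1.001
finger_force: 0.0
t: 2.92
eef_pos: [0.643, 0.0405, 0.301]
tool_rot: [180.0, 0.1, 19.5]
ft_force: [0.7, -0.2, -0.8]
gripper_width: 1.003
finger_force: 0.0
rows cm [ 1.11 -1.01 15.87 -0.  ] n 3.8218188576160776
```

View pics/s1.png

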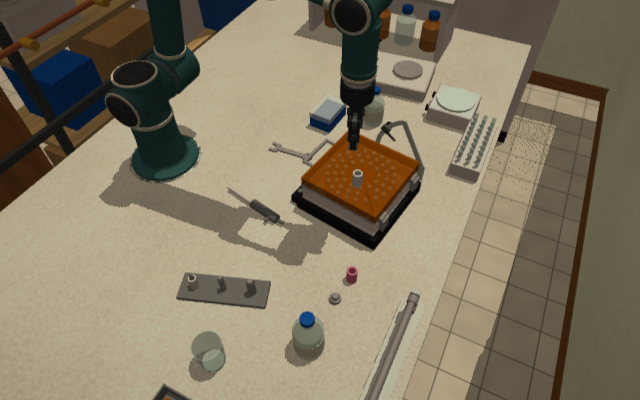

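The gripper is above the hood at about (145,353), in front of the sleeve and clear of it. The scene is unchanged.

```bash
python3 -m pendant '[[1.1,-1,0,0],[1.1,-1,4,0],[1.1,-1,8,0],[1.1,-1,12,0],[1.1,-1,14,0],[1.1,-1,15.4,0],[1.1,-1,15.4,0],[1.1,-1,15.4,0]]' | head -6
python3 -m pendant '[[0,0,0,0],[0,0,0,0],[0,0,0,0],[0,0,0,0],[0,0,0,0],[0,0,0,0],[0,0,0,0],[0,0,0,0],[0,0,0,0],[0,0,0,0]]' -1
```

```text
t: 3.63
eef_pos: [0.6506, 0.0531, 0.1477]
tool_rot: [-180.0, -0.0, 19.4]
ft_force: [0.1, 0.4, 1.1]
gripper_width: 1.0
finger_force: 0.0
t: 4.47
eef_pos: [0.6513, 0.0538, 0.1489]
tool_rot: [180.0, -0.1, 19.5]
ft_force: [0.1, 0.7, 6.2]
gripper_width: 0.308
finger_force: 59.2
```

```bash
python3 -m pendant '[[0,0,-3,0],[0,0,-7,0],[0,0,-11,0],[0,0,-11,0],[0,0,-11,0]]' 
python3 -c "
from h import *
go([.453,-.322,.25],19.6)"
```

```text
t: 4.88
eef_pos: [0.6526, 0.0538, 0.2616]
tool_rot: [179.9, -0.4, 19.5]
ft_force: [-0.1, 0.1, -1.2]
gripper_width: 0.307
finger_force: 59.1
rows cm [-31.34  28.78   1.16  -0.  ] n 10.20847465962213
```

```bash
python3 -m pendant '[[-3.1,2.9,0,0],[-31.3,28.8,1,0],[-31.3,28.8,1,0],[-31.3,28.8,1,0],[-31.3,28.8,1,0],[-31.3,28.8,1,0],[-31.3,28.8,1,0],[-31.3,28.8,1,0],[-31.3,28.8,1,0],[-31.3,28.8,1,0]]' >/dev/null
python3 -m pendant '[[0,0,0,0],[0,0,0,0],[0,0,0,0],[0,0,0,0]]'
python3 -c "
from h import *
go([.453,-.322,.12],19.6)"
```

```text
t: 6.05
eef_pos: [0.4555, -0.313, 0.2464]
tool_rot: [-179.9, 0.0, 19.5]
ft_force: [0.5, 1.0, -0.3]
gripper_width: 0.31
finger_force: 59.1
rows cm [-0.54  0.77 12.64 -0.  ] n 3.0392668287160203
```

```bash
python3 -m pendant '[[-0.5,0.8,4,0],[-0.5,0.8,8,0],[-0.5,0.8,12,0],[-0.5,0.8,13,0],[-0.5,0.8,13,0],[-0.5,0.8,13,0],[-0.5,0.8,13,0]]'
python3 - <<'E'
from h import *
np.set_printoptions(precision=4,suppress=True)
a=save("scene","s2");b=save("top","t2"); p=get_state()["eef_pos"]
for c in("scene","top"):
    for n,z in(("sleeve_mid",p[2]+.0036),("sleeve",p[2]-.019),("pin_mid_foot",.012)):
        for r in finder.pinpoint(n,c)[:2]: print(c,n,round(r["conf"],2),r["pixel"],atz(c,r["pixel"],z))
r=lambda i,f:cv2.resize(i,None,fx=f,fy=f,interpolation=cv2.INTER_CUBIC)
cv2.imwrite("pics/c2.png",np.hstack([r(a[245:310,170:280],5)[:320],r(b[190:270,380:430],4)[:320]]))
print(p,"tcp scene/top",proj("scene",p),proj("top",p),"pin tip",proj("scene",[.453,-.322,.069]))
E
```

```text
t: 6.63
eef_pos: [0.4556, -0.3243, 0.1203]
tool_rot: [179.8, -0.1, 19.5]
ft_force: [-0.9, -0.6, -0.1]
gripper_width: 0.311
finger_force: 59.2
scene sleeve_mid 0.49 [141.0, 392.0] [0.6729 0.2633 0.1244]
scene sleeve_mid 0.46 [267.6, 217.1] [ 0.4579 -0.3258  0.1244]
scene sleeve 0.74 [280.0, 349.6] [ 0.7475 -0.2058  0.1018]
scene sleeve 0.65 [271.1, 218.5] [ 0.4548 -0.3229  0.1018]
scene pin_mid_foot 0.51 [286.6, 223.0] [ 0.4459 -0.3184  0.012 ]
scene pin_mid_foot 0.29 [266.1, 217.8] [ 0.3985 -0.2739  0.012 ]
top sleeve_mid 0.58 [160.9, 361.4] [ 0.6937 -0.1429  0.1244]
top sleeve 0.61 [159.2, 357.0] [ 0.7061 -0.1292  0.1018]
top sleeve 0.29 [232.6, 406.5] [ 0.4423 -0.3023  0.1018]
[ 0.4556 -0.3248  0.1208] tcp scene/top [np.float64(267.7), np.float64(216.8)] [np.float64(228.3), np.float64(414.0)] pin tip [np.float64(277.5), np.float64(220.5)]
```

View pics/c2.png

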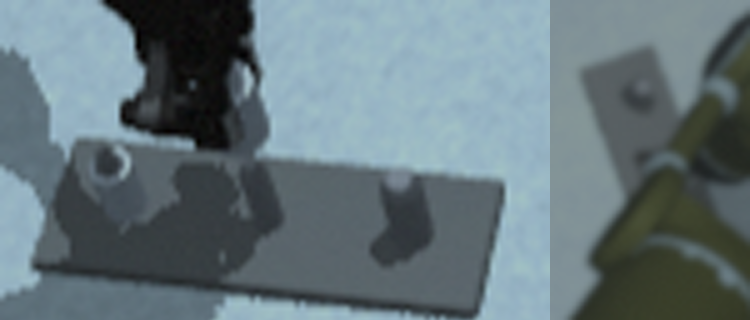

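The crop shows the held sleeve at scene about (271,219), directly over the middle pin, whose tip is at about (278,220). Alignment is within about 2 mm.

```bash
python3 -m pendant '[[-0.1,-0.1,1,0],[-0.1,-0.1,2.5,0],[-0.1,-0.1,3.5,0],[-0.1,-0.1,4,0],[-0.1,-0.1,4.5,0],[-0.1,-0.1,4.5,0],[-0.1,-0.1,4.5,0]]'
python3 -c "
from h import *
a=save('scene','s3');r=lambda i,f:cv2.resize(i,None,fx=f,fy=f,interpolation=cv2.INTER_CUBIC)
cv2.imwrite('pics/c3.png',r(a[245:310,170:280],5))"
```

```text
t: 7.62
eef_pos: [0.4519, -0.3229, 0.0722]
tool_rot: [-180.0, 0.0, 19.5]
ft_force: [1.2, 0.1, 0.1]
gripper_width: 0.309
finger_force: 59.2
```

View pics/c3.png

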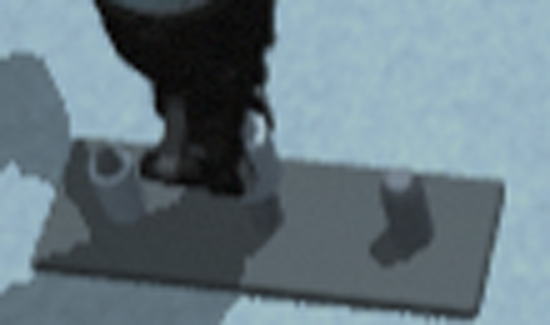

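The sleeve's lower end covers the pin tip near crop (262,195). There is no contact force, so I keep lowering.

```bash
python3 -m pendant '[[0,0,1,0],[0,0,2,0],[0,0,2.8,0],[0,0,3.3,0],[0,0,3.7,0],[0,0,4.0,0],[0,0,4.0,0],[0,0,4.0,0]]'
```

```text
t: 8.33
eef_pos: [0.4521, -0.323, 0.0324]
tool_rot: [-180.0, 0.0, 19.5]
ft_force: [0.2, -0.2, -0.0]
gripper_width: 0.311
finger_force: 59.2
```

```bash
python3 -m pendant '[[0,0,0.1,0],[0,0,0.2,0],[0,0,0.2,0]]'
python3 -m pendant '[[0,0,0,0],[0,0,0,0],[0,0,0,0],[0,0,0,0],[0,0,0,0],[0,0,0,0],[0,0,0,0]]' 0.4
python3 -m pendant '[[0,0,-1.5,0],[0,0,-4,0],[0,0,-8,0],[0,0,-12,0],[0,0,-16,0],[0,0,-20,0],[-10,0,-24,0],[-10,0,-24,0],[-10,0,-24,0],[-10,0,-24,0]]'
python3 - <<'E'
from h import *
np.set_printoptions(precision=4,suppress=True)
a=save("scene","s4");b=save("top","t4")
for n,z in(("sleeve_mid",.0345),("sleeve",.012),("pin_thick_foot",.012)):
  for c in("scene","top"):
    for r in finder.pinpoint(n,c)[:3]: print(c,n,round(r["conf"],2),r["pixel"],atz(c,r["pixel"],z))
r=lambda i,f:cv2.resize(i,None,fx=f,fy=f,interpolation=cv2.INTER_CUBIC)
cv2.imwrite("pics/c4.png",r(a[245:310,170:280],5))
go([.4795,.135,.28],81)
E
```

```text
t: 8.58
eef_pos: [0.4525, -0.3233, 0.031]
tool_rot: [179.9, -0.0, 19.5]
ft_force: [-0.3, -0.0, -0.3]
gripper_width: 0.313
finger_force: 59.3
t: 9.17
eef_pos: [0.4521, -0.3229, 0.0305]
tool_rot: [-180.0, -0.0, 19.5]
ft_force: [0.1, 0.3, 0.1]
gripper_width: 0.701
finger_force: 0.0
t: 10.0
eef_pos: [0.3554, -0.3584, 0.2738]
tool_rot: [179.7, -0.0, 19.3]
ft_force: [0.6, 0.2, -0.1]
gripper_width: 0.7
finger_force: 0.0
scene sleeve_mid 0.62 [284.1, 223.5] [ 0.4536 -0.3206  0.0345]
scene sleeve_mid 0.46 [276.9, 351.1] [ 0.7336 -0.1599  0.0345]
scene sleeve_mid 0.15 [202.1, 252.5] [ 0.3761 -0.061   0.0345]
top sleeve_mid 0.47 [159.9, 360.3] [ 0.7226 -0.1479  0.0345]
top sleeve_mid 0.41 [230.8, 408.9] [ 0.4561 -0.3252  0.0345]
top sleeve_mid 0.34 [220.6, 282.3] [0.4866 0.1404 0.0345]
scene sleeve 0.7 [280.0, 351.8] [ 0.7343 -0.1551  0.012 ]
scene sleeve 0.62 [287.5, 225.0] [ 0.452  -0.3183  0.012 ]
top sleeve 0.6 [160.4, 358.3] [ 0.7269 -0.1424  0.012 ]
top sleeve 0.46 [233.7, 409.0] [ 0.4478 -0.3301  0.012 ]
scene pin_thick_foot 0.68 [289.6, 253.4] [ 0.5205 -0.2912  0.012 ]
top pin_thick_foot 0.56 [214.6, 399.4] [ 0.5189 -0.2959  0.012 ]
rows cm [ 27.84 -42.19  -1.05  -1.07] n 12.122760775190198
```

View pics/c4.png

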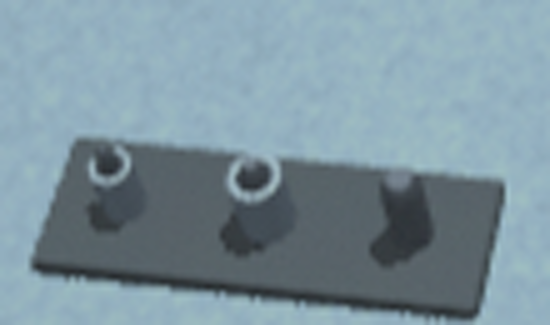

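The sleeve stands upright and fully down on the middle pin, with its ring at crop (252,178) and the pin visible inside. Next is the hood handle.

```bash
python3 -m pendant '[[27,-41,-1,-1.07],[27,-41,-1,-1.07],[27,-41,-1,-1.07],[27,-41,-1,-1.07],[27,-41,-1,-1.07],[27,-41,-1,-1.07],[27,-41,-1,-1.07],[27,-41,-1,-1.07],[27,-41,-1,-1.07],[27,-41,-1,-1.07]]' -0.25 >/dev/null
python3 -m pendant '[[0,0,0,0],[0,0,0,0],[0,0,0,0],[0,0,0,0],[0,0,0,0]]'
python3 - <<'E'
from h import *
np.set_printoptions(precision=4,suppress=True)
a=cv2.imread("pics/s4.png");b=cv2.imread("pics/t4.png")
r=lambda i,f:cv2.resize(i,None,fx=f,fy=f,interpolation=cv2.INTER_CUBIC)
C=np.zeros((480,800,3),np.uint8)
c=r(a[125:205,280:360],5);C[:400,:400]=c
c=r(b[190:240,240:335],4.2)[:,:400];C[:c.shape[0],400:400+c.shape[1]]=c
cv2.imwrite("pics/c5.png",C)
# predicted bar ends & front edges
H=np.array([.754,.092]);x=np.array([.988,-.154]);y=np.array([.154,.988])
for nm,X,Y,Z in(("L",-.278,.055,.113),("R",-.278,-.055,.113),("fl",-.24,.12,.13),("fr",-.24,-.12,.13),("bl",0,.12,.13),("br",0,-.12,.13)):
    P=np.r_[H+X*x+Y*y,Z];print(nm,P,proj("scene",P),proj("top",P))
go([.4795,.135,.17],81)
E
```

```text
t: 11.65
eef_pos: [0.4576, 0.0468, 0.2788]
tool_rot: [-180.0, 0.0, 80.6]
ft_force: [-0.8, 0.4, -0.5]
gripper_width: 0.373
finger_force: 0.0
L [0.4878 0.1892 0.113 ] [np.float64(140.5), np.float64(325.1)] [np.float64(217.1), np.float64(266.5)]
R [0.4709 0.0805 0.113 ] [np.float64(162.0), np.float64(303.2)] [np.float64(222.4), np.float64(297.4)]
fl [0.5354 0.2475 0.13  ] [np.float64(129.2), np.float64(347.7)] [np.float64(202.7), np.float64(249.7)]
fr [0.4984 0.0104 0.13  ] [np.float64(177.2), np.float64(299.7)] [np.float64(214.2), np.float64(317.6)]
bl [0.7725 0.2106 0.13  ] [np.float64(161.6), np.float64(418.6)] [np.float64(137.8), np.float64(263.1)]
br [ 0.7355 -0.0266  0.13  ] [np.float64(216.8), np.float64(374.6)] [np.float64(148.7), np.float64(329.0)]
rows cm [ 9.06  0.72 10.88 -0.01] n 3.3989757483071665
```

View pics/c5.png

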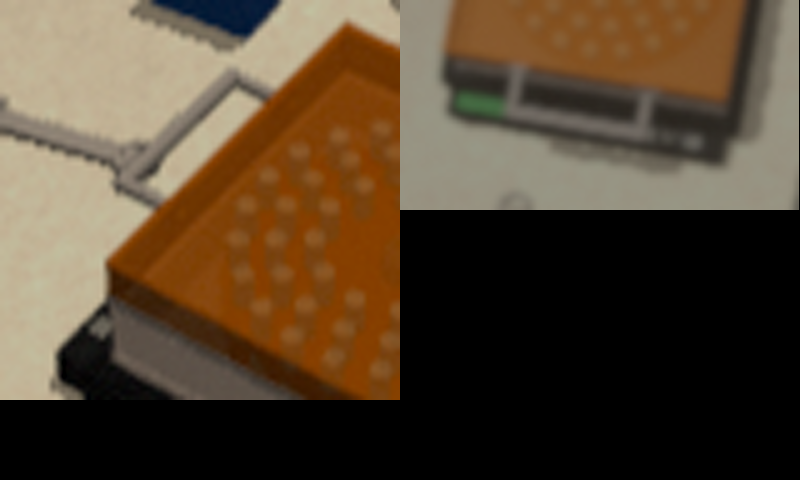

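The bar ends are at scene (140,326) and (161,304), and at top (215,267) and (221,298). That puts the bar middle about 4 mm farther in x than predicted, at (0.483, 0.135).

```bash
python3 -m pendant '[[4,0.6,4,0],[8,1.1,8,0],[9.1,1.1,10,0],[9.1,1.1,10,0],[9.1,1.1,10,0],[9.1,1.1,10,0],[9.1,1.1,10,0]]'
python3 - <<'E'
from h import *
a=save("scene","s6");r=lambda i,f:cv2.resize(i,None,fx=f,fy=f,interpolation=cv2.INTER_CUBIC)
cv2.imwrite("pics/c6.png",r(a[95:195,270:390],5))
go([.483,.135,.098],81); print(proj("scene",[.483,.135,.113]),proj("scene",get_state()["eef_pos"]))
E
```

```text
t: 12.23
eef_pos: [0.4844, 0.1349, 0.1808]
tool_rot: [179.9, -0.0, 80.7]
ft_force: [0.5, 0.4, 1.1]
gripper_width: 0.374
finger_force: 0.0
rows cm [-0.03 -0.16  8.32 -0.01] n 1.9956746270669468
[np.float64(151.4), np.float64(315.5)] [np.float64(134.3), np.float64(315.5)]
```

View pics/c6.png

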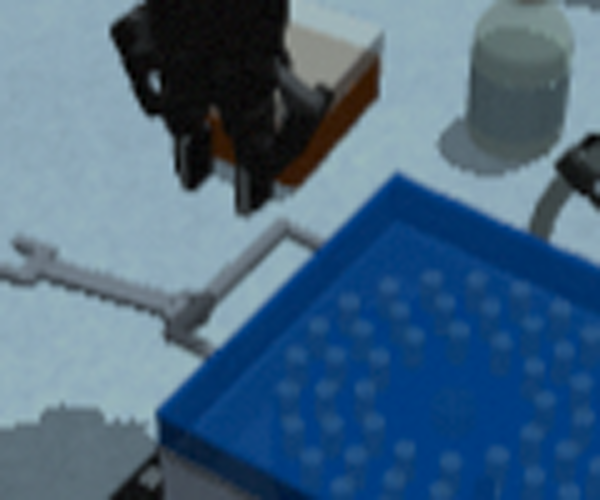

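The fingertips at crop (190,185) and (250,210) straddle the bar line, whose middle is at about (236,270). I lower carefully.

```bash
python3 -m pendant '[[0,0,2,0],[0,0,4,0],[0,0,5,0],[0,0,5.6,0],[0,0,5.6,0],[0,0,5.6,0]]'; python3 -m pendant '[[0,0,0.7,0],[0,0,1.4,0],[0,0,2.1,0],[0,0,2.7,0],[0,0,2.7,0],[0,0,2.7,0]]'
```

```text
t: 12.78
eef_pos: [0.4838, 0.1359, 0.1239]
tool_rot: [179.9, -0.0, 80.7]
ft_force: [-0.1, 1.3, 0.5]
gripper_width: 0.379
finger_force: 0.0
t: 13.28
eef_pos: [0.4826, 0.1361, 0.0952]
tool_rot: [-179.9, 0.0, 80.8]
ft_force: [0.8, -0.3, 0.2]
gripper_width: 0.373
finger_force: 0.0
```

```bash
python3 -m pendant '[[0,0,0,0],[0,0,0,0],[0,0,0,0],[0,0,0,0],[0,0,0,0],[0,0,0,0]]' -1
python3 - <<'E'
from h import *
a=save("scene","s7");r=lambda i,f:cv2.resize(i,None,fx=f,fy=f,interpolation=cv2.INTER_CUBIC)
cv2.imwrite("pics/c7.png",r(a[95:195,270:430],5)[:, :800])
E
```

```text
t: 13.78
eef_pos: [0.4839, 0.1362, 0.0964]
tool_rot: [179.9, -0.0, 80.8]
ft_force: [2.8, -0.8, -1.0]
gripper_width: 0.119
finger_force: 58.5
```

View pics/c7.png

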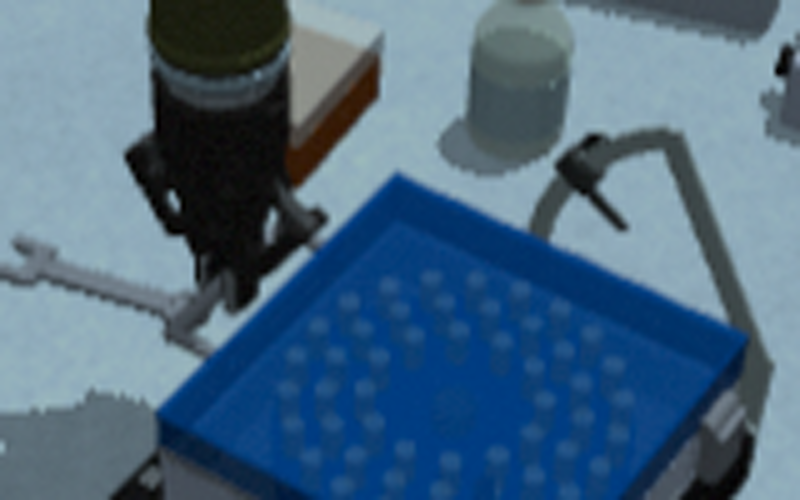

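The fingers hold the bar at crop (225,300), and the pointer tip is at crop (625,228), which is scene (140.6,395). Now I work out the index angle and the arc.

```bash
python3 - <<'E'
from h import *
from scipy.optimize import brentq
np.set_printoptions(precision=3,suppress=True)
s=get_state();x=np.array([.988,-.154,0]);y=np.array([.154,.988,0])
b=s["eef_pos"].copy();b[2]=.095
H=b+.278*x;print("hinge",H)
def an(P): d=P-H; return np.arctan2(d[2],-d@x),np.hypot(d[2],d@x),d@y
rs=[r["pixel"] for r in finder.pinpoint("index_tip","scene")[:2]];print(rs)
for px in [(140.6,395.2)]+rs[:1]:
    o,d=ray("scene",px)
    for Y in(.122,.126,.130,.135,.14):
        t=((H-o)@y+Y)/(d@y); print(px,Y,an(o+t*d))
for px in [(158.6,253.4)]: print("tri",an(tri((140.6,395.2),px)))
for th in np.arange(.05,.75,.05):
    print(round(th,2),"y cm %.2f z cm %.2f"%(100*(.278-.278*np.cos(th)+.018*np.sin(th)),-100*(.278*np.sin(th)+.018*np.cos(th)-.018)))
E
```

```text
hinge [0.759 0.093 0.095]
[[142.1, 393.1]]
(140.6, 395.2) 0.122 (np.float64(0.6718090530278411), np.float64(0.11062036555003779), np.float64(0.12199999999999997))
(140.6, 395.2) 0.126 (np.float64(0.633326590096924), np.float64(0.10959172432526203), np.float64(0.12599999999999997))
(140.6, 395.2) 0.13 (np.float64(0.5941741269649067), np.float64(0.10872830684115636), np.float64(0.1300000000000001))
(140.6, 395.2) 0.135 (np.float64(0.5444526148766666), np.float64(0.10788735198299045), np.float64(0.13499999999999995))
(140.6, 395.2) 0.14 (np.float64(0.4940766327860712), np.float64(0.1073169124547546), np.float64(0.13999999999999996))
[142.1, 393.1] 0.122 (np.float64(0.575986781491399), np.float64(0.11009016495114851), np.float64(0.12199999999999991))
[142.1, 393.1] 0.126 (np.float64(0.5362380469603858), np.float64(0.10947524740695863), np.float64(0.12599999999999995))
[142.1, 393.1] 0.13 (np.float64(0.4961044783044165), np.float64(0.1090350873490356), np.float64(0.1300000000000001))
[142.1, 393.1] 0.135 (np.float64(0.4455875041543772), np.float64(0.10873379297244082), np.float64(0.13499999999999995))
[142.1, 393.1] 0.14 (np.float64(0.39491985132765367), np.float64(0.10871110818529493), np.float64(0.14))
tri (np.float64(0.5653168080999493), np.float64(0.10842426469301857), np.float64(0.13241651734777204))
0.05 y cm 0.12 z cm -1.39
0.1 y cm 0.32 z cm -2.77
0.15 y cm 0.58 z cm -4.13
0.2 y cm 0.91 z cm -5.49
0.25 y cm 1.31 z cm -6.82
0.3 y cm 1.77 z cm -8.14
0.35 y cm 2.30 z cm -9.42
0.4 y cm 2.90 z cm -10.68
0.45 y cm 3.55 z cm -11.91
0.5 y cm 4.27 z cm -13.11
0.55 y cm 5.04 z cm -14.27
0.6 y cm 5.87 z cm -15.38
0.65 y cm 6.76 z cm -16.46
0.7 y cm 7.70 z cm -17.49
```

```bash
python3 -m pendant '[[0,0.04,-0.5,0],[0,0.12,-1.4,0],[0,0.32,-2.8,0],[0,0.58,-4.1,0],[0,0.91,-5.5,0],[0,1.31,-6.8,0],[0,1.77,-8.1,0],[0,1.77,-8.1,0],[0,1.77,-8.1,0]]'
python3 -m pendant '[[0,0.5,-1.3,0],[0,1.1,-2.5,0],[0,1.8,-3.8,0],[0,2.5,-5.0,0],[0,2.5,-5.0,0],[0,2.5,-5.0,0],[0,2.5,-5.0,0]]'
python3 - <<'E'
from h import *
a=save("scene","s8");b=save("top","t8");r=lambda i,f:cv2.resize(i,None,fx=f,fy=f,interpolation=cv2.INTER_CUBIC)
cv2.imwrite("pics/c8.png",r(a[75:195,300:430],6)[:600,:780])
E
```

```text
t: 14.63
eef_pos: [0.5006, 0.1335, 0.177]
tool_rot: [-180.0, -0.0, 80.8]
ft_force: [0.3, 0.7, -2.6]
gripper_width: 0.114
finger_force: 58.4
t: 15.22
eef_pos: [0.5236, 0.1298, 0.2262]
tool_rot: [-179.8, -0.0, 80.8]
ft_force: [-4.2, 2.9, 1.3]
gripper_width: 0.116
finger_force: 58.5
```

View pics/c8.png

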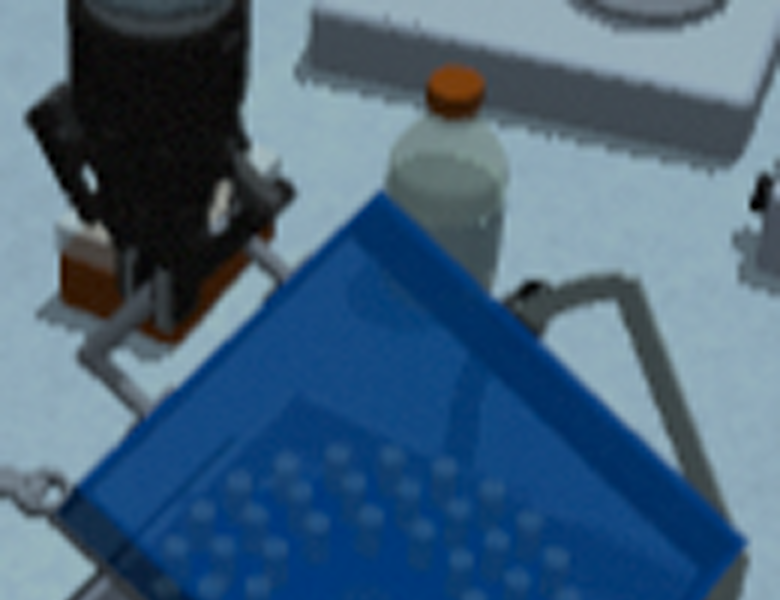

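The hood is raised to about 0.49 rad, judged by the bar's rise. In this view the hood hides the pointer, and only the clamp shows at crop (525,300). I refine the index angle numerically from the earlier closed-hood pictures.

```bash
python3 - <<'E'
from h import *
from scipy.optimize import least_squares
np.set_printoptions(precision=3,suppress=True)
x=np.array([.988,-.154,0]);y=np.array([.154,.988,0]);H=np.array([.759,.093,.095])
g=np.mean([cv2.imread(f"pics/{n}.png",0).astype(float) for n in("s0","s2","s3","s4","s6","s7")],0)
print(g[124:146,378:402].astype(int))
gt=np.mean([cv2.imread(f"pics/{n}.png",0).astype(float) for n in("t0","t2","t4")],0)
print(gt[150:176,240:262].astype(int))
E
```

```text
[[ 85  91 127 164 173 140 102  68  39  31  53  61  71  72  71  72  72  72
   72  71  72  72  73  86]
 [ 86 101 165 173 140  74  54  59  79  59  71  72  71  72  71  72  72  74
   88 103 107 140 140 144]
 [142 151 176 142  76  29  43  59  77  72  72  73  72  72  71  75 104 123
  145 152 155 176 176 174]
 [176 176 155  75  23  23  30  44  44  63  72  73  72  75 107 141 156 165
  175 175 173 174 176 176]
 [174 174 155  45  22  23  23  29  36  44  62  71  72 114 156 177 178 176
  176 176 174 174 176 176]
 [174 175 172  95  28  22  22  23  29  32  42  55  70 141 175 175 176 176
  177 177 177 176 176 174]
 [176 174 148  96  55  21  21  21  23  25  30  39  93 161 176 175 175 176
  177 177 177 178 177 174]
 [175 158  97  71  70  42  22  21  23  23  34  86 148 176 176 176 175 175
  174 174 175 178 177 176]
 [170 121  71  72  71  63  43  21  22  24  41 111 175 177 177 177 175 173
  174 175 175 176 176 176]
 [144  83  72  72  72  75 100  97  22  23  34  86 150 177 176 177 177 175
  175 175 176 176 176 177]
 [ 98  71  72  72  73  95 153 155 127  96  23  36  94 162 175 176 177 175
  175 175 176 17
[... 2841 characters left out ...]
2 120 136 141 140 136 123 103
   87  85  88  89]
 [137 128 119 115 116 112  96  73  61  74 103 128 138 141 140 134 120 100
   86  85  88  89]
 [142 139 136 135 134 128 113  90  75  83 111 133 139 141 139 132 117  96
   85  86  89  90]
 [143 143 141 141 140 138 128 111  94  93 116 134 140 141 138 130 112  92
   84  86  89  90]
 [143 142 142 142 143 142 137 126 108  99 116 134 141 142 138 127 108  91
   85  87  89  90]
 [142 142 142 143 143 143 141 132 114 100 112 131 141 142 138 125 104  88
   85  88  90  91]
 [142 142 142 143 143 143 141 135 118  99 104 125 138 142 136 122 100  86
   86  89  91  92]
 [142 143 143 142 142 142 141 136 121  98  96 117 134 139 133 118  97  86
   87  90  91  93]]
```

```bash
python3 - <<'E'
from h import *
from scipy.optimize import least_squares
np.set_printoptions(precision=3,suppress=True)
x=np.array([.988,-.154,0]);y=np.array([.154,.988,0]);H0=np.array([.759,.093,.095])
def res(v,full=True,hx=0):
    th,Y=v[:2]; H=H0+x*(v[2] if len(v)>2 else hx)
    p=lambda r:H-r*np.cos(th)*x+Y*y+r*np.sin(th)*np.array([0,0,1])
    s,t=np.array(proj("scene",p(.107))),np.array(proj("top",p(.107)))
    s2=np.array(proj("scene",p(.135)))
    e=[*(s-[140.8,394.3]),(s2[1]-(388.7+.87*(s2[0]-134)))/1.3]
    if full: e+=list(.7*(t-[158.3,253.2]))
    if len(v)>2: e.append(v[2]/.002)
    return e
for f in(False,True):
    for v0 in([.55,.13],[.55,.13,0.]):
        r=least_squares(res,v0,args=(f,),diff_step=1e-2,x_scale=[.1,.01,.005][:len(v0)]);print(f,r.x,r.fun)
for th in(.45,.5,.55,.6,.65): 
    r=min(((np.sum(np.square(res([th,Y]))),Y) for Y in np.arange(.115,.15,.001)));print(th,r,np.array(res([th,r[1]])))
E
```

```text
False [0.493 0.14 ] [ 0.     1.    -0.298]
False [0.493 0.14  0.   ] [ 0.     1.    -0.298  0.   ]
True [0.541 0.134] [ 0.4    0.9   -0.355  0.21  -0.07 ]
True [0.541 0.134 0.   ] [ 0.4    0.9   -0.355  0.21  -0.07   0.   ]
0.45 (np.float64(5.826585207100402), np.float64(0.14200000000000002)) [ 0.4    0.6   -1.161  1.26  -1.54 ]
0.5 (np.float64(2.238405325443802), np.float64(0.138)) [ 0.3    0.8   -0.652  0.7   -0.77 ]
0.55 (np.float64(1.2616130177514597), np.float64(0.133)) [ 0.4    1.    -0.278  0.07   0.14 ]
0.6 (np.float64(3.182628402366922), np.float64(0.129)) [ 0.5    1.3    0.318 -0.56   0.91 ]
0.65 (np.float64(8.852936094674495), np.float64(0.12400000000000001)) [ 0.8    1.6    0.702 -1.26   1.89 ]
```

```bash
python3 - <<'E'
from h import *
from scipy.optimize import least_squares
np.set_printoptions(precision=3,suppress=True)
C={c:cal(c) for c in("scene","top")}
def pj(c,p):
    K,T=C[c];q=K@(T[:3,:3].T@(p-T[:3,3]));return np.array([q[1]/q[2],q[0]/q[2]])
x=np.array([.988,-.154,0]);y=np.array([.154,.988,0]);z=np.array([0,0,1.]);H0=np.array([.759,.093,.095])
def res(v,w,sh):
    th,Y,hx,hz=v; H=H0+x*hx+z*hz
    p=lambda r:H-r*np.cos(th)*x+Y*y+r*np.sin(th)*z
    s,t,s2=pj("scene",p(.107)),pj("top",p(.107)),pj("scene",p(.135))
    return [*(s-[140.8+sh,394.3+sh])/.5,(s2[1]-sh-(388.7+.87*(s2[0]-sh-134)))/1.3/.4,*((t-sh-[158.3,253.2])/.7),hx/w,hz/.002]
for w in(.001,.003,.006):
    for sh in(0,.5):
        r=least_squares(res,[.55,.13,0,0],args=(w,sh),x_scale=[.1,.01,.005,.005]);print(w,sh,r.x,r.fun)
s=get_state();print(s["eef_pos"],s["ft_force"],"hood",np.arcsin((s["eef_pos"][2]-.0964+.018)/.2786)-np.arctan2(.018,.278))
for th in(.49,.545): print(th,-.278*np.cos(th)+.018*np.sin(th),.278*np.sin(th)+.018*np.cos(th))
E
```

```text
0.001 0 [ 0.548  0.133 -0.001  0.001] [ 0.186  1.528 -0.533  0.386  0.19  -0.654  0.599]
0.001 0.5 [ 0.557  0.132 -0.     0.   ] [-0.28   0.766 -0.718 -0.594 -0.153 -0.35   0.165]
0.003 0 [ 0.568  0.132 -0.002  0.   ] [-0.187  1.023 -0.369  0.541  0.363 -0.776  0.189]
0.003 0.5 [ 0.568  0.132 -0.001 -0.   ] [-0.48   0.493 -0.626 -0.514 -0.053 -0.422 -0.06 ]
0.006 0 [ 0.577  0.132 -0.003  0.   ] [-0.352  0.797 -0.291  0.606  0.45  -0.517  0.   ]
0.006 0.5 [ 0.573  0.132 -0.002 -0.   ] [-0.571  0.37  -0.583 -0.479 -0.005 -0.281 -0.163]
[0.523 0.13  0.226] [-4.274  2.223  1.521] hood 0.4937141601125365
0.49 -0.23681726870653294 0.1467159883665641
0.545 -0.22839386120790628 0.1595125203943053
```

```bash
python3 -m pendant '[[0,0.3,-0.5,0],[0,0.6,-1.0,0],[0,0.95,-1.5,0],[0,0.95,-1.5,0],[0,0.95,-1.5,0],[0,0.95,-1.5,0],[0,0.95,-1.5,0],[0,0.95,-1.5,0],[0,0.95,-1.5,0]]'
python3 - <<'E'
from h import *
np.set_printoptions(precision=4,suppress=True)
a=save("scene","s9");b=save("top","t9")
s=get_state();print(s["eef_pos"],s["ft_force"],s["joint_vel"],"hood",np.arcsin((s["eef_pos"][2]-.0964+.018)/.2786)-np.arctan2(.018,.278))
# amber outline: front-left top corner check
x=np.array([.988,-.154,0]);y=np.array([.154,.988,0]);z=np.array([0,0,1.]);H=np.array([.758,.093,.095])
for th in(.5,.56,.62):
    xh=np.cos(th)*x-np.sin(th)*z; zh=np.sin(th)*x+np.cos(th)*z
    print(th,[(n,*proj(n,H-.24*xh+Y*y+.035*zh)) for n in("scene","top") for Y in(.12,-.12)])
for n,im in(("scene",a),("top",b)):
    hs=cv2.cvtColor(im,cv2.COLOR_RGB2HSV); m=cv2.inRange(hs,(5,170,90),(22,255,255))
    k,l,st,ce=cv2.connectedComponentsWithStats(m);j=1+np.argmax(st[1:,4]);rr,cc=np.where(l==j)
    i=rr.argmin();k2=cc.argmin();print(n,"topmost",rr[i],cc[i],"leftmost",rr[k2],cc[k2],"bottom",rr.max(),cc[rr.argmax()])
for c in("scene","top"):
    for nm in("sleeve_mid","index_tip"): print(c,nm,[(round(r["conf"],2),r["pixel"]) for r in finder.pinpoint(nm,c)[:2]])
E
```

```text
t: 16.07
eef_pos: [0.5337, 0.1282, 0.2419]
tool_rot: [-179.8, -0.0, 80.8]
ft_force: [-5.5, 3.9, 0.8]
gripper_width: 0.114
finger_force: 58.8
[0.5337 0.1282 0.242 ] [-4.8921  3.4781  1.1778] [-0.0253  0.0966 -0.0326 -0.0012 -0.0149  0.078 ] hood 0.5627628581752151
0.5 [('scene', np.float64(105.9), np.float64(364.1)), ('scene', np.float64(155.5), np.float64(313.8)), ('top', np.float64(181.9), np.float64(246.9)), ('top', np.float64(194.1), np.float64(319.7))]
0.56 [('scene', np.float64(103.8), np.float64(367.2)), ('scene', np.float64(153.8), np.float64(316.6)), ('top', np.float64(178.4), np.float64(246.9)), ('top', np.float64(190.7), np.float64(320.2))]
0.62 [('scene', np.float64(102.0), np.float64(370.4)), ('scene', np.float64(152.2), np.float64(319.7)), ('top', np.float64(174.7), np.float64(246.9)), ('top', np.float64(187.1), np.float64(320.7))]
scene topmost 105 366 leftmost 154 316 bottom 220 380
top topmost 135 266 leftmost 155 258 bottom 193 316
scene sleeve_mid [(0.71, [284.2, 223.5]), (0.67, [275.9, 352.0])]
scene index_tip [(0.6, [154.3, 289.4])]
top sleeve_mid [(0.38, [231.5, 407.0])]
top index_tip [(0.74, [229.4, 411.2]), (0.54, [213.5, 397.9])]
```

```bash
python3 -c "
from plant import arm
print(arm.close_job())"
```

```text
the job is handed in; nothing more can be done
None
```

The job is handed in, but the verdict wasn't shown: the sleeve is fully down on the 15 mm pin, and the robot is holding the hood at about 0.56 rad. I estimate the index at 0.55–0.57 rad from earlier pictures, because the raised hood hides the pointer. I viewed 11 pictures, one over your limit of 10.

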